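Roll down the sealing strip on a deep-well block

TASK

Take the hand roller from its holster and, with firm pressure, roll its wheel along the orange sealing strip from one end to the other so that the whole strip sits fully home on its well block. Press the strip with the roller only, do not touch the block with the green strip, and stand the roller back in its holster.

Things in the scene. Friction and masses are not known exactly. Their poses are not given: they have to be found in the camera images.
- roller: Hand roller, hanging upright in the holster. Blue square handle 30 x 30 mm (grip any two sides), 6 to 70 mm above the origin, on a round black guard disc 76 mm across, 6 mm thick. Origin: centre of the guard's underside; z up the handle. Under it a sprung steel fork with a black wheel that rolls along the roller's y axis (axle along x). 0.26 kg. y starts nearly parallel to the holster's y.
- wheel (a joint): Turn of the roller's rubber wheel, rad, 0 at start, either sign; 1 rad is 18 mm rolled. Turns freely. Wheel 36 mm across, 26 mm wide; its lowest point is 56 mm below the roller's origin. Its sprung fork gives way up to 12 mm towards the guard, 1.6 N per mm (about 13 N at 8 mm).
- holster: Fixed square aluminium holster, 66 x 66 mm outside, rim 66 mm above the bench, open top, inside 54 x 54 mm and 60 mm deep, on a dark 100 x 100 mm foot. Origin: centre of its underside, on the bench; z up. The roller stands in it with the guard resting on the rim: roller's origin 66 mm above this one.
- orange_block: Fixed white deep-well block, 86 x 128 mm (grey foot 92 x 134), top 44 mm above the bench. Origin: centre of its underside, on the bench; z up, y along its long side. An orange rigid strip, 120 x 18 mm, 6 mm thick, lies along y on the row of wells at x = -27 mm (its centre line); fully home its flat top is 50 mm above the block's origin.
- orange_end_a (a point): Point on the orange strip's top, on its centre line, 5 mm from its end at the block's +y side. Height above the block's origin: 50 mm when home (a firm stop), 54 to 56 mm at the start. Each end yields to about 6 N pressed on it (twice that in the middle) and stays where pressed.
- orange_end_b (a point): The same point at the strip's other end (the block's -y side), 110 mm from the first.
- green_block: The same kind of block with a green strip, also proud: it is not to be touched. Origin: centre of its underside, on the bench; y along its long side.
Mind the look-alikes: they are no part of the job. What is shaped like the orange_block but pink or red is not meant.

How it is judged:
By the outcome, as a careful person would: the job done as asked, in the order asked, and still so for the second after the job is handed in, with the robot touching nothing.
It also fails if it takes over 48 s, if anything falls off the work surface, if the arm or the gripper's body presses on something with over 40 N, if the wrist force passes 120 N, or if a joint passes its speed limit or range.

ROBOT

A 6-joint arm with a two-finger parallel gripper is mounted at the origin on the work surface. World frame = base frame: x ahead of the robot, y to its left, z up, the work surface at z = 0. Lengths are in mm, angles in rad, forces in N, time in s.
With the tool pointing down it reaches from about 400 to 925 mm from the base axis. Payload 12.5 kg.
Tool frame: the origin (TCP) lies midway between the tips of the shut fingers; the grasp point (between the pads) lies 19 mm behind it; z points along the fingers, y is the line along which they close (so a half turn about z gives the same grasp; the last joint's range is limited). The gripper opens to 95 mm and grips with 3 to 60 N. Pads are 20 mm wide; open, the fingers measure 119 mm over their backs; the gripper's body (75 mm by 180 mm) begins 59 mm behind the grasp point.
Start: joints at [-1.279, 0.491, 1.559, -0, 1.092, -0.106], TCP at [242.144, -576.209, 182.161] pointing down, gripper open.
Joint ranges: [-3.1, 3.1], [-0.84, 2.19], [0.05, 2.79], [-1.13, 4.28], [0.06, 2.93], [-2.69, 2.69]. Speed limits (rad/s): [2.22, 2.22, 2.79, 3.14, 3.14, 3.14].

INTERFACE

Orientations are given as [roll, pitch, yaw] about the fixed x, y, z axes, in that order (R = Rz(yaw) Ry(pitch) Rx(roll)).
In Python, from cell import state, viewer, env, models gives the robot as it stands. The module is installed in compiled form; this text tells all that it offers.
- The arm moves only by the tool arm_command, never from a script. Its argument "rows" is a list of rows, each a list of 2 entries, a list of its own where there are three numbers: the shift along the tool's x, y, z normalised to -1 to 1, where 1 is 0.25 m, then the turn about the tool's z normalised to -1 to 1, where 1 is pi rad. A call has exactly 5 rows; each row shifts and turns the commanded pose from where the row before left it, along the tool's axes as they then stand; what a row does not reach is not made up. A row lasts 1/10 s, in which the tool goes at most 50 mm and 8.59 degrees, less where a joint would pass 70% of its speed; a pose out of reach is approached as far as the arm can. A call with a number of a shift or a turn outside -1 to 1 is refused whole. A call with a gripper value outside its range is refused whole. "claw" is the opening, from 0 (shut) to 1 (fully open), set as the call begins (left out, the last holds). The fingers move at their own pace and stop on an object; the grip force is fixed at half the most. Time passes only in rows, so rows that do not move let the fingers close, or fill a call up. It gives the time, the measured TCP pose, the force, the opening and the grip force at its end, in the units of the state.
- state(): the state, without advancing time (a new reading comes with each control period).
- viewer.read_camera(name): name is "scene" or "top" or "wrist"; returns (picture, depth): 480x640x3 uint8, red, green, blue; 480x640 float32, mm along the optical axis (not along the pixel's ray), 0 where there is no reading.
- viewer.get_calibration(name): a dict with "camera_matrix" (3x3 intrinsics, pixels), "world_to_cam" (4x4, takes a point from world to camera coordinates). Camera axes: x right, y up, looking along -z (the intrinsics and any distortion apply to the point x, -y, -z); pixel columns grow to the right and rows downward; lengths in mm; the calibration is good to about 2 mm. A picture is of the moment at which its call begins: read the wrist's pose just before it. get_calibration takes no time and is no camera call; for the wrist camera it gives the pose at the moment of the call.
- env.job_done(): hands the job in; it is judged then, once.
Trained networks look in the newest picture that a camera, given by its name, has taken for a name from the list of things; names that differ only in an ending like _2 or _b are one class to them, and where a whole thing is asked for, a point or a joint stands for the part that bears it (a point fixed in the world has none). Each returns a list of dicts, best first, with "confidence" (0 to 1); they miss things now and then, are a little off and sometimes report something else, mostly with a low value. They report only what shows in the picture. A call takes as long as a camera call. They do not tell look-alikes from the thing itself.
- models.search_frame(camera, label): "position" ([x, y, z] in mm, in world coordinates, good to about 4 mm: the middle of the surface that is visible of it).
- models.mark_of(camera, label): "position" ([x, y, z] in mm, in world coordinates, good to about 4 mm: a listed point, or the origin of a listed thing).
The state is a dict: "t": time; "joints": joint angles; "qvel": joint speeds; "tau": joint torques, N m; "eef_pos": TCP position; "tcp_rot": TCP orientation; "ft_force": force on the tool from outside, world axes, zero at the start; "moment": the same for the moment, N m; "opening": opening from 0.0 (shut) to 1.0 (fully open); "grip_force": force on a finger pad.
Only numpy, scipy, OpenCV 4.12 (cv2) and the standard library are available. Lean on these libraries where they do the work, as an engineer would, in place of code of your own. Each camera call takes 0.05 s, during which the arm holds its last target. There are 200 camera calls.

## Working session

There is one attempt and no reset: what is moved stays moved. The work goes in short steps, Python scripts to look and compute and a tool call to move; the robot and the scene stay as the last step left them, time stands still between calls to the robot, and variables do not carry over. Pictures are saved under pics/ and viewed, at most 10 in all, crops included, and the job is handed in when it is done.

Besides the shell and the picture viewer there is one more tool, called in YAML: its name, and indented under it one key for each argument. arm_command: Moves the arm, as the interface text tells. Scaled input: -1 to 1 covers 0.25 m each way for a shift and pi rad each way for a turn. Its arguments: {"type":"object","properties":{"rows":{"type":"array","items":{"type":"array"}},"claw":{"type":"number"}},"required":["rows"]}

```bash
mkdir -p pics; cat > h.py <<'E'
import numpy as np, cv2
from cell import state, viewer, env, models
def grab(n):
    im,d=viewer.read_camera(n); c=viewer.get_calibration(n); return im,d,np.array(c['camera_matrix']),np.array(c['world_to_cam'])
def cloud(d,K,W):
    v,u=np.mgrid[:480,:640]; p=np.stack([(u-K[0,2])/K[0,0]*d,-(v-K[1,2])/K[1,1]*d,-d,np.ones_like(d)],-1)
    return (p@np.linalg.inv(W).T)[...,:3]
def save(n,im): cv2.imwrite('pics/'+n,im[...,::-1])
E
python3 - <<'E'
from h import *
s=state(); print(s)
for n in('top','scene'):
    im,d,K,W=grab(n); save(n+'1.png',im); np.savez(n+'.npz',im=im,d=d,K=K,W=W); print(n,K.tolist(),viewer.get_calibration(n).keys())
    for l in('roller','holster','orange_block','orange_end_a','orange_end_b','green_block'):
        print(l,[(np.round(r['position']).tolist(),round(r['confidence'],2)) for r in models.mark_of(n,l)])
E
```

```text
{'t': 0.0, 'joints': array([-1.27858720e+00,  4.91527751e-01,  1.55944005e+00, -2.34508049e-05,
        1.09170665e+00, -1.05611680e-01]), 'qvel': array([-0.00020077, -0.00057801,  0.00039048, -0.00106503,  0.00045649,
        0.00138672]), 'tau': array([-2.70934024e-04, -6.12653947e+01, -2.58191621e+01,  6.91592158e-02,
        4.81527625e-02, -1.36040594e-04]), 'eef_pos': array([ 242.05940994, -575.92155272,  181.58476914]), 'tcp_rot': array([-3.14051469e+00, -9.33548580e-05,  3.97831578e-01]), 'ft_force': array([ 0.10465352, -0.34392235, -0.08794537]), 'moment': array([ 0.01834051,  0.01183687, -0.05573784]), 'grip_force': 0.0, 'opening': 0.9986578077136088}
top [[439.63623604043033, 0.0, 324.2867187858572], [0.0, 439.63623604043033, 243.8331038023536], [0.0, 0.0, 1.0]] dict_keys(['camera_matrix', 'world_to_cam'])
roller [([490.0, -8.0, 66.0], 0.73)]
holster [([489.0, -8.0, 2.0], 0.86)]
orange_block [([484.0, -269.0, 0.0], 0.83), ([296.0, -184.0, -0.0], 0.78), ([329.0, 95.0, 2.0], 0.68)]
orange_end_a [([264.0, -127.0, 46.0], 0.97), ([280.0, 130.0, 51.0], 0.93), ([440.0, -217.0, 51
[... 535 characters left out ...]
ra_matrix', 'world_to_cam'])
roller [([494.0, -7.0, 66.0], 0.55)]
holster [([493.0, -7.0, 2.0], 0.58)]
orange_block [([297.0, -184.0, 3.0], 0.88), ([477.0, -266.0, 1.0], 0.75), ([332.0, 95.0, -6.0], 0.61), ([493.0, -8.0, 64.0], 0.46), ([521.0, 258.0, 2.0], 0.23)]
orange_end_a [([281.0, 133.0, 48.0], 0.93), ([270.0, -237.0, 50.0], 0.79), ([467.0, -324.0, 53.0], 0.73), ([337.0, 38.0, 48.0], 0.58), ([443.0, -218.0, 54.0], 0.55), ([270.0, -129.0, 52.0], 0.49)]
orange_end_b [([281.0, 133.0, 48.0], 0.93), ([270.0, -237.0, 50.0], 0.79), ([467.0, -324.0, 53.0], 0.73), ([337.0, 38.0, 48.0], 0.58), ([443.0, -218.0, 54.0], 0.55), ([270.0, -129.0, 52.0], 0.49)]
green_block [([521.0, 257.0, -2.0], 0.69)]
```

View pics/top1.png

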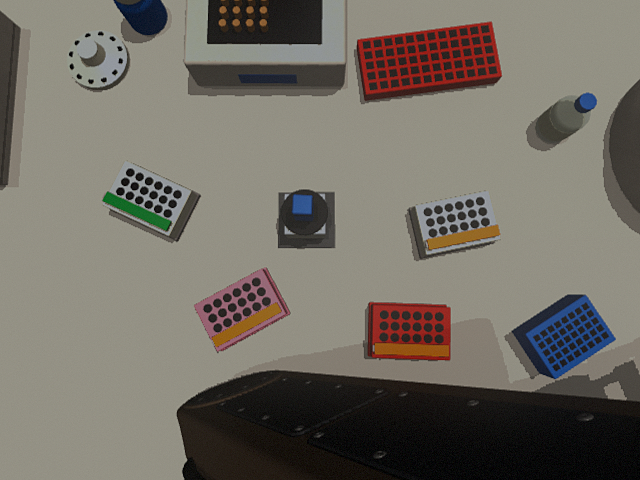

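View pics/scene1.png

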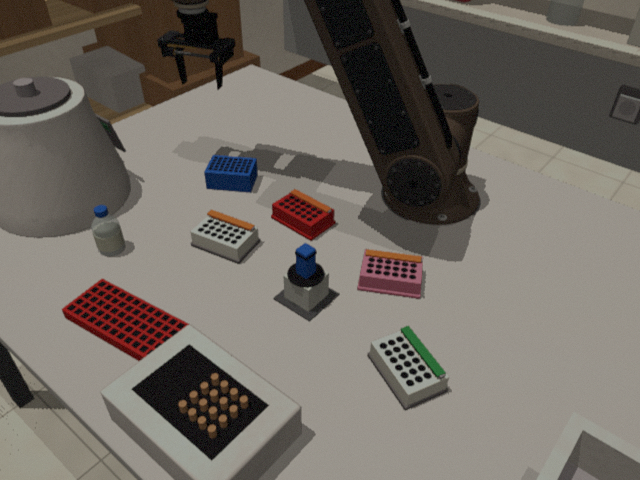

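The white/orange block is at top px (455,225) and scene px (225,235). The look-alikes are the red block with an orange strip at (410,330) and the pink one at (243,310). The green block is at (150,200), and the only roller is at (303,210). I choose the white block with the orange strip, and will check it in a close crop while measuring.

```bash
python3 - <<'E'
from h import *
crops=[]
for n in('top','scene'):
    f=np.load(n+'.npz'); im,d,K,W=f['im'],f['d'],f['K'],f['W']; P=cloud(d,K,W); hsv=cv2.cvtColor(im,cv2.COLOR_RGB2HSV)
    near=lambda x,y,r:(np.hypot(P[...,0]-x,P[...,1]-y)<r)&(d>0)
    hue=hsv[...,0];S=hsv[...,1]
    def rep(t,m):
        p=P[m]; 
        if len(p)<8: print(n,t,len(p));return
        r=cv2.minAreaRect(p[:,:2].astype(np.float32)); print(n,t,len(p),np.round(r[0],1),np.round(r[1],1),round(r[2],1),'z',np.percentile(p[:,2],[5,50,95]).round(1),'med',np.median(p[:,:2],0).round(1))
    st=near(455,-270,75)&(hue>8)&(hue<22)&(S>130)&(P[...,2]>47); rep('strip',st)
    p=P[st][:,:2]; c=p.mean(0); u=np.linalg.svd(p-c,full_matrices=False)[2][0]; u*=np.sign(u[1]); t=(p-c)@u; print('dir',u.round(3),'yaw',np.degrees(np.arctan2(-u[0],u[1])).round(2),'ends',(c+u*t.max()).round(1),(c+u*t.min()).round(1))
    for e in(1,-1):
        q=P[st][e*t>45]; print('z end',e,np.median(q[:,2]).round(1))
    rep('blocktop',near(480,-269,90)&(abs(P[...,2]-44)<4)&(S<80))
    rep('handle',near(490,-8,40)&(hue>100)&(hue<125)&(S>120)&(P[...,2]>130))
    rep('guard',near(490,-8,60)&(abs(P[...,2]-72)<4))
    rep('foot',near(490,-8,80)&(P[...,2]>3)&(P[...,2]<12))
    a=(im[150:300,370:530] if n=='top' else im[180:330,170:330]); crops.append(cv2.resize(a,(400,375),interpolation=cv2.INTER_CUBIC))
save('crop.png',np.hstack(crops))
E
```

```text
top strip 743 [ 452.8 -270. ] [ 17.3 119.4] 12.0 z [52.7 54.9 57. ] med [ 452.3 -269.7]
dir [-0.21   0.978] yaw 12.1 ends [ 439.9 -211.7] [ 465.  -328.4]
z end 1 54.3
z end -1 55.3
top blocktop 3025 [ 479.7 -264.4] [ 86.1 128.8] 12.1 z [41.6 43.8 45.9] med [ 488.3 -261.7]
top handle 380 [490.3  -9. ] [28.9 29.1] 86.5 z [133.5 135.5 137.4] med [490.   -9.3]
top guard 1148 [490.7  -9. ] [74.7 73.9] 89.5 z [69.5 71.6 73.6] med [483.1 -12.5]
top foot 850 [497.4  -6.5] [150.2 118.3] 89.1 z [3.1 4.1 6.5] med [458.9 -27.2]
scene strip 277 [ 457.8 -265.8] [ 20.9 120. ] 12.0 z [50.4 55.1 58.1] med [ 457.9 -266.1]
dir [-0.209  0.978] yaw 12.06 ends [ 445.2 -207.2] [ 470.2 -324.5]
z end 1 55.2
z end -1 55.6
scene blocktop 1075 [ 485.  -262.3] [ 85.  132.8] 13.4 z [41.4 44.5 47.1] med [ 493.  -255.7]
scene handle 161 [496.1  -5.8] [28.2 28.4] 84.2 z [131.3 135.8 138.4] med [497.1  -3.8]
scene guard 507 [494.3  -4.9] [74.7 74.1] 61.7 z [69.4 72.3 74.8] med [505.9   4.9]
scene foot 684 [502.4  -2. ] [125.9 150.8] 36.1 z [3.2 4.9 9.1] med [522.6  21.5]
```

View pics/crop.png

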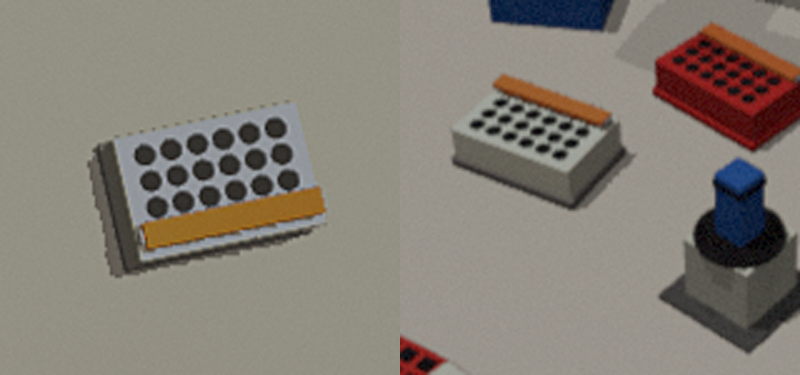

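The crop confirms it: the left half shows the white block with the orange strip along its near side (220,218), and the right half shows the same block in the scene view beside the red look-alike and the roller. Strip length, heights and handle size all match the description. The two cameras differ by about 5 mm, so I will refine with the wrist camera.

arm_command:
  rows:
    - [[0,0,-0.05],0.038]
    - [[0,0,-0.05],0.038]
    - [[0,0,-0.05],0.038]
    - [[0,0,-0.05],0.038]
    - [[0.063,-0.18,0],0]
  claw: 1

```text
t: 1.2
eef_pos: [260.4, -535.7, 233.0]
tcp_rot: [3.138, -0.001, -0.087]
ft_force: [1.3, 1.0, -0.2]
opening: 0.998
grip_force: 0.0
```

arm_command:
  rows:
    - [[0.063,-0.18,0],0]
    - [[0.063,-0.18,0],0]
    - [[0.063,-0.18,0],0]
    - [[0.063,-0.18,0],0]
    - [[0.063,-0.18,0],0]

```text
t: 1.7
eef_pos: [358.2, -312.8, 232.3]
tcp_rot: [3.141, -0.0, -0.08]
ft_force: [1.5, -0.5, 0.8]
opening: 0.999
grip_force: 0.0
```

arm_command:
  rows:
    - [[0.063,-0.18,0],0]
    - [[0.063,-0.18,0],0]
    - [[0.063,-0.18,0],0]
    - [[0.063,-0.18,0],0]
    - [[0.063,-0.18,0],0]

```text
t: 2.2
eef_pos: [454.8, -94.7, 232.4]
tcp_rot: [3.141, -0.001, -0.08]
ft_force: [1.3, -0.3, 0.4]
opening: 0.999
grip_force: 0.0
```

arm_command:
  rows:
    - [[0.063,-0.18,0],0]
    - [[0.03,-0.09,0],0]
    - [[0,0,0],0]
    - [[0,0,0],0]
    - [[0,0,0],0]

```text
t: 2.7
eef_pos: [482.5, -31.8, 232.1]
tcp_rot: [3.141, 0.0, -0.08]
ft_force: [0.5, -0.6, 0.4]
opening: 0.999
grip_force: 0.0
```

```bash
cat > w.py <<'E'
from h import *
import sys
s=state(); print(s['t'],s['eef_pos'].round(1),s['tcp_rot'].round(4),s['joints'].round(2))
im,d,K,W=grab('wrist'); save(sys.argv[1],im); P=cloud(d,K,W); hsv=cv2.cvtColor(im,cv2.COLOR_RGB2HSV); hue=hsv[...,0];S=hsv[...,1]
print('cam',np.linalg.inv(W)[:3,3].round(1))
def rep(t,m):
    p=P[m]
    if len(p)<20: print(t,len(p));return
    r=cv2.minAreaRect(p[:,:2].astype(np.float32)); v,u=np.nonzero(m)
    print(t,len(p),np.round(r[0],1),np.round(r[1],1),round(r[2],1),'z',np.percentile(p[:,2],[5,50,95]).round(1),'px',u.min(),u.max(),v.min(),v.max())
N=np.hypot(P[...,0]-493,P[...,1]+7)
rep('handle',(N<40)&(d>0)&(hue>100)&(hue<125)&(S>120)&(P[...,2]>130))
rep('guard',(N<60)&(d>0)&(abs(P[...,2]-72)<3.5))
rep('rim',(N<60)&(d>0)&(abs(P[...,2]-64)<4)&(S<60)&(hsv[...,2]>110))
E
python3 w.py w1.png
```

```text
2.7 [482.5 -31.8 232.1] [ 3.1414  0.     -0.0804] [-0.2   0.23  1.82 -0.    1.08  1.45]
cam [550.1 -38.9 436.7]
handle 1979 [493.8 -10.9] [64.2 34.7] 87.0 z [136.6 138.4 395. ] px 0 377 205 479
guard 2934 [491.2 -10.2] [74.4 75. ] 83.0 z [72.3 73.9 75. ] px 252 328 171 247
rim 176 [489.2 -10.2] [66.2 66. ] 0.6 z [65.4 67.4 67.9] px 254 326 174 245
```

View pics/w1.png

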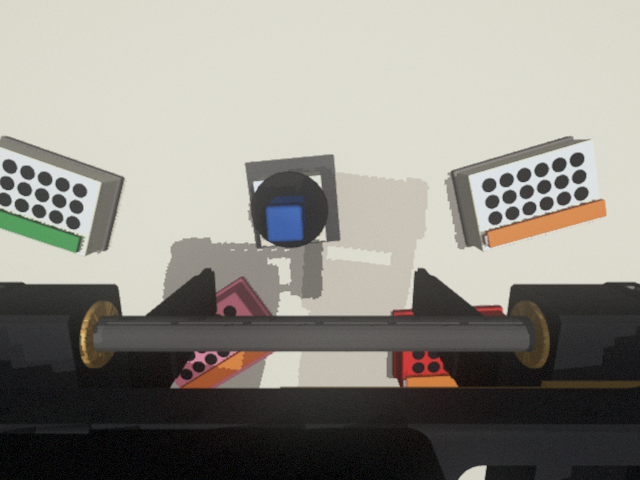

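The wrist view shows the roller at px (288,208), the white/orange block at right (540,200) and the green block at left (50,200). The handle is unobstructed. I'll take one cleaner measurement of handle and strip from here.

```bash
cat >> w.py <<'E'
v,u=np.mgrid[:480,:640]
rep('handle2',(N<40)&(v<275)&(d>0)&(hue>100)&(hue<125)&(S>120)&(P[...,2]>134)&(P[...,2]<142))
st=(np.hypot(P[...,0]-455,P[...,1]+268)<75)&(hue>8)&(hue<22)&(S>130)&(P[...,2]>47)&(P[...,2]<65); rep('strip',st)
E
python3 w.py w2.png
```

```text
2.75 [482.5 -32.  232.2] [ 3.1414  0.     -0.0809] [-0.2   0.23  1.82 -0.    1.08  1.45]
cam [550.1 -38.9 436.8]
handle 1962 [493.7 -12.7] [61.1 35.1] 87.8 z [136.6 138.4 395. ] px 0 376 205 479
guard 2949 [491.5  -9.7] [74.9 75. ] 2.2 z [72.3 73.8 75.1] px 251 328 171 247
rim 168 [489.4 -10.1] [66.2 65.9] 0.7 z [64.3 67.4 67.9] px 254 326 174 245
handle2 1227 [491.2  -9.5] [28.9 29.6] 86.7 z [136.5 137.8 139. ] px 266 302 205 240
strip 1944 [ 453.2 -270. ] [ 18.  119.7] 11.9 z [55.4 56.8 58.2] px 487 605 200 246
```

arm_command:
  rows:
    - [[0.028,-0.092,0],-0.007]
    - [[0,0,0.16],0]
    - [[0,0,0.16],0]
    - [[0,0,0.16],0]
    - [[0,0,0.1],0]

```text
t: 3.3
eef_pos: [490.6, -9.5, 84.9]
tcp_rot: [-3.142, 0.002, -0.059]
ft_force: [0.9, -0.3, -0.2]
opening: 0.997
grip_force: 0.0
```

arm_command:
  rows:
    - [[0,0,0],0]
    - [[0,0,0],0]
    - [[0,0,0],0]
    - [[0,0,0],0]
    - [[0,0,0],0]
  claw: 0

```text
t: 3.8
eef_pos: [492.1, -8.9, 88.1]
tcp_rot: [3.141, -0.002, -0.058]
ft_force: [0.7, 0.2, -0.7]
opening: 0.638
grip_force: 0.0
```

arm_command:
  rows:
    - [[0,0,0],0]
    - [[0,0,0],0]
    - [[0,0,0],0]
    - [[0,0,0],0]
    - [[0,0,0],0]

```text
t: 4.3
eef_pos: [491.7, -8.7, 87.1]
tcp_rot: [3.142, -0.0, -0.058]
ft_force: [0.0, 0.7, 1.2]
opening: 0.315
grip_force: 29.9
```

arm_command:
  rows:
    - [[0,0,-0.08],0]
    - [[0,0,-0.12],0]
    - [[0,0,-0.12],0]
    - [[0,0,-0.08],0]
    - [[0,0,0],0]

```text
t: 4.8
eef_pos: [492.5, -8.9, 189.1]
tcp_rot: [3.141, -0.004, -0.058]
ft_force: [0.8, -0.6, -2.6]
opening: 0.316
grip_force: 29.9
```

```bash
python3 - <<'E'
from h import *
s=state(); print(s['t'],s['eef_pos'].round(1),s['tcp_rot'].round(4),s['opening'],s['ft_force'])
im,d,K,W=grab('scene'); p=W@np.array([*s['eef_pos']-[0,0,50],1]); u=int(K[0,2]+K[0,0]*p[0]/-p[2]); v=int(K[1,2]-K[1,1]*p[1]/-p[2]); print(u,v)
save('s2.png',cv2.resize(im[v-60:v+60,u-60:u+60],(600,600),interpolation=cv2.INTER_CUBIC))
E
```

```text
4.8 [492.5  -8.9 189.1] [ 3.1411 -0.004  -0.0576] 0.3158264677628817 [ 0.75158732 -0.55094245 -2.6484673 ]
304 246
```

View pics/s2.png

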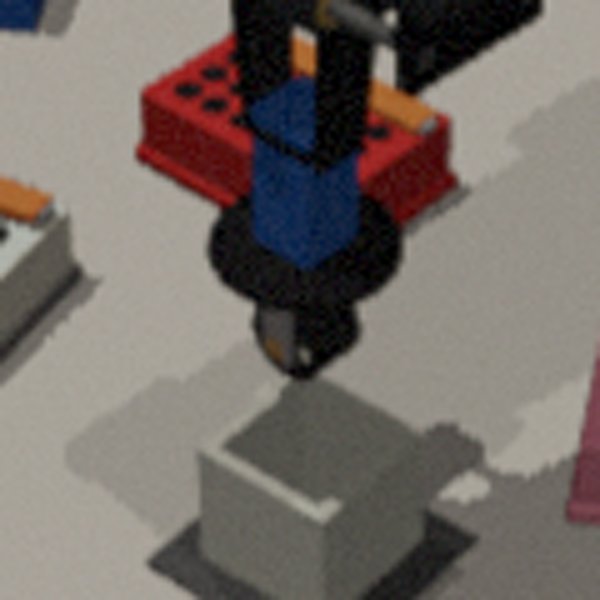

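The crop shows the roller held above the holster, with the steel fork plate on its left-lower (+x) side at (278,335). So the axle lies along world x, and the wheel rolls along world y, which needs a +15° turn to match the strip. Next I move over the +y end of the strip.

arm_command:
  rows:
    - [[0,0,0],-0.0425]
    - [[0,0,0],-0.0425]
    - [[-0.0736,0.153,0],0]
    - [[-0.0736,0.153,0],0]
    - [[-0.0736,0.153,0],0]

```text
t: 5.35
eef_pos: [460.3, -133.3, 185.3]
tcp_rot: [-3.14, 0.002, 0.21]
ft_force: [1.2, -0.2, -2.4]
opening: 0.314
grip_force: 29.9
```

arm_command:
  rows:
    - [[-0.0736,0.153,0],0]
    - [[-0.0736,0.153,0],0]
    - [[0,0,0],0]
    - [[0,0,0],0]
    - [[0,0,0],0]

```text
t: 5.85
eef_pos: [441.1, -214.1, 186.1]
tcp_rot: [-3.14, 0.001, 0.21]
ft_force: [1.0, 0.4, -2.4]
opening: 0.314
grip_force: 29.9
```

```bash
python3 - <<'E'
from h import *
s=state(); print(s['t'],s['eef_pos'].round(1),s['tcp_rot'].round(4),s['opening'],s['ft_force'])
im,d,K,W=grab('wrist'); save('w3.png',im); np.savez('w3.npz',d=d,W=W)
P=cloud(d,K,W); hsv=cv2.cvtColor(im,cv2.COLOR_RGB2HSV); hue=hsv[...,0];S=hsv[...,1]
st=(np.hypot(P[...,0]-455,P[...,1]+268)<80)&(hue>8)&(hue<22)&(S>130)&(P[...,2]>47)&(P[...,2]<65)
print(cv2.minAreaRect(P[st][:,:2].astype(np.float32)),st.sum())
E
```

```text
5.85 [ 441.1 -214.1  186.1] [-3.1402e+00  1.3000e-03  2.0970e-01] 0.313602737739653 [ 0.95113531  0.38265147 -2.37824455]
((457.7028503417969, -288.9591064453125), (17.134225845336914, 80.11204528808594), 11.931309700012207) 1518
```

View pics/w3.png

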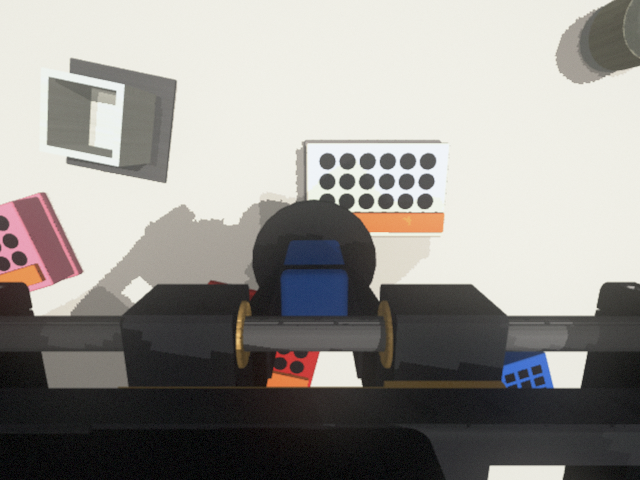

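The view shows the guard over the left (+y) end of the orange strip, with the block square to the tool and the strip's far end at (443,222). It agrees with my measurement, so I lower onto end a.

arm_command:
  rows:
    - [[0.004,0.006,0.12],0]
    - [[0,0,0.06],0]
    - [[0,0,0.04],0]
    - [[0,0,0.03],0]
    - [[0,0,0.02],0]

```text
t: 6.4
eef_pos: [443.2, -216.0, 120.0]
tcp_rot: [3.141, -0.001, 0.21]
ft_force: [-1.6, -0.1, 10.1]
opening: 0.316
grip_force: 29.9
```

arm_command:
  rows:
    - [[0,0,0],0]
    - [[0,0,0],0]
    - [[0,0,0],0]
    - [[0,0,0],0]
    - [[0,0,0],0]

```text
t: 6.9
eef_pos: [443.4, -216.2, 120.8]
tcp_rot: [3.14, -0.002, 0.21]
ft_force: [-1.2, 0.9, 8.4]
opening: 0.31
grip_force: 29.9
```

arm_command:
  rows:
    - [[-0.003,-0.008,0.012],0]
    - [[0,0,0],0]
    - [[0,0,0],0]
    - [[0,0.02,0],0]
    - [[0,0.02,0],0]

```text
t: 7.4
eef_pos: [444.7, -224.4, 118.2]
tcp_rot: [3.139, -0.002, 0.21]
ft_force: [-0.3, 1.8, 12.6]
opening: 0.31
grip_force: 30.0
```

arm_command:
  rows:
    - [[0,0.03,0],0]
    - [[0,0.03,0],0]
    - [[0,0.03,0],0]
    - [[0,0.03,0],0]
    - [[0,0.03,0],0]

```text
t: 7.9
eef_pos: [452.8, -261.5, 118.6]
tcp_rot: [3.139, -0.003, 0.21]
ft_force: [0.0, 1.1, 13.6]
opening: 0.316
grip_force: 30.0
```

arm_command:
  rows:
    - [[0,0.03,0],0]
    - [[0,0.03,0],0]
    - [[0,0.03,0],0]
    - [[0,0.03,0],0]
    - [[0,0.03,0],0]

```text
t: 8.4
eef_pos: [460.6, -298.3, 118.4]
tcp_rot: [3.138, -0.003, 0.21]
ft_force: [0.6, 1.0, 9.9]
opening: 0.311
grip_force: 29.9
```

arm_command:
  rows:
    - [[0,0.03,0],0]
    - [[0,0.03,0],0]
    - [[0,0.03,0],0]
    - [[0,0.01,0],0]
    - [[0,0,0],0]

```text
t: 8.9
eef_pos: [465.9, -323.0, 118.4]
tcp_rot: [3.138, -0.003, 0.21]
ft_force: [0.9, -0.9, 10.2]
opening: 0.309
grip_force: 29.9
```

arm_command:
  rows:
    - [[0,0,-0.1],0]
    - [[0,0,-0.2],0]
    - [[0.052,-0.1725,0],0]
    - [[0.052,-0.1725,0],0]
    - [[0.052,-0.1725,0],0]

```text
t: 9.4
eef_pos: [475.7, -185.8, 192.2]
tcp_rot: [3.141, -0.001, 0.209]
ft_force: [1.0, -0.2, -2.8]
opening: 0.313
grip_force: 30.0
```

arm_command:
  rows:
    - [[0.052,-0.1725,0],0]
    - [[0.052,-0.1725,0],0]
    - [[0,0,0],0.0425]
    - [[0,0,0],0.0425]
    - [[0,0,0],0]

```text
t: 9.9
eef_pos: [483.4, -96.9, 191.9]
tcp_rot: [3.141, -0.001, -0.058]
ft_force: [0.1, -0.3, -2.0]
opening: 0.31
grip_force: 30.0
```

```bash
python3 - <<'E'
from h import *
s=state(); print(s['t'],s['eef_pos'].round(1),s['tcp_rot'].round(4),s['opening'],s['ft_force'].round(1))
for n in('wrist','top'):
  im,d,K,W=grab(n); save(n+'4.png',im); P=cloud(d,K,W); hsv=cv2.cvtColor(im,cv2.COLOR_RGB2HSV); hue=hsv[...,0];S=hsv[...,1]
  R=np.hypot(P[...,0]-457,P[...,1]+268)<85
  st=R&(hue>8)&(hue<22)&(S>130)&(P[...,2]>42)&(P[...,2]<65); print(n,st.sum())
  p=P[st]; t=(p[:,:2]-[454,-269])@[-.208,.978]; bt=P[(np.hypot(P[...,0]-480,P[...,1]+264)<90)&(abs(P[...,2]-44)<5)&(S<50)&(hsv[...,2]>120)]; A=np.c_[bt[:,:2],np.ones(len(bt))]; c=np.linalg.lstsq(A,bt[:,2],rcond=None)[0]
  dz=p[:,2]-np.c_[p[:,:2],np.ones(len(p))]@c; print([(int(a),np.median(dz[(t>a)&(t<a+24)]).round(2),((t>a)&(t<a+24)).sum()) for a in range(-60,60,24)])
E
```

```text
9.9 [483.4 -96.9 191.9] [ 3.1413e+00 -8.0000e-04 -5.8300e-02] 0.3097660507806245 [ 0.1 -0.3 -2. ]
wrist 2227
[(-60, np.float64(4.43), np.int64(457)), (-36, np.float64(4.76), np.int64(453)), (-12, np.float64(4.98), np.int64(448)), (12, np.float64(5.41), np.int64(447)), (36, np.float64(5.65), np.int64(416))]
top 0
[(-60, np.float64(nan), np.int64(0)), (-36, np.float64(nan), np.int64(0)), (-12, np.float64(nan), np.int64(0)), (12, np.float64(nan), np.int64(0)), (36, np.float64(nan), np.int64(0))]
  return _methods._mean(a, axis=axis, dtype=dtype,
  ret = ret.dtype.type(ret / rcount)
```

View pics/wrist4.png

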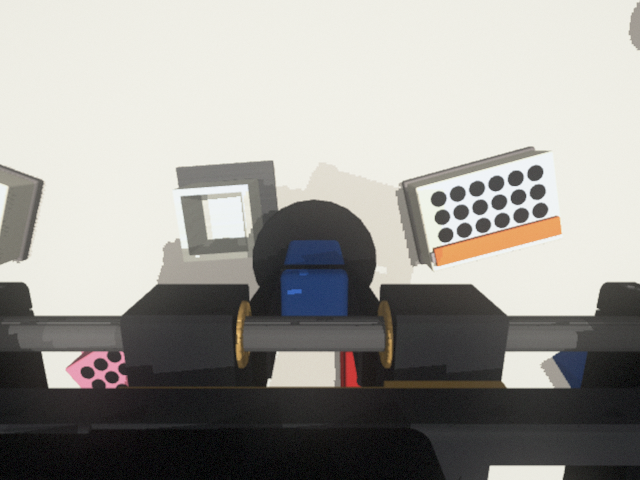

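The view shows the strip tight on the block at (497,240), the empty holster at (213,222), and the roller held upright. I'll do a robust height check and measure the holster.

```bash
python3 - <<'E'
from h import *
s=state(); print(s['t'],s['eef_pos'].round(1))
im,d,K,W=grab('wrist'); P=cloud(d,K,W); hsv=cv2.cvtColor(im,cv2.COLOR_RGB2HSV); hue=hsv[...,0];S=hsv[...,1];V=hsv[...,2]
u=np.array([-.208,.978]); n=np.array([.978,.208]); D=P[...,:2]-[453.4,-269.5]; t=D@u; q=D@n; Z=P[...,2]
ok=(d>0)&(Z>35)&(Z<65)
for a in range(-58,58,23):
    m=ok&(t>a)&(t<a+23); s1=m&(abs(q)<7); b=m&(q>14)&(q<65)&(V>150)&(S<60)
    print(a,'strip',np.median(Z[s1]).round(2),'block',np.median(Z[b]).round(2),b.sum())
N=np.hypot(P[...,0]-490,P[...,1]+9); v,uu=np.mgrid[:480,:640]
r=(d>0)&(N<60)&(abs(Z-67)<3)&(uu<252); vv,cc=np.nonzero(r); print('rim',cv2.minAreaRect(P[r][:,:2].astype(np.float32)),r.sum(),cc.min(),cc.max(),vv.min(),vv.max(),np.median(Z[r]))
E
```

```text
10.0 [483.3 -97.5 191.8]
-58 strip 50.35 block 45.68 856
-35 strip 50.54 block 45.76 704
-12 strip 50.8 block 45.81 632
11 strip 51.12 block 45.78 702
34 strip 51.39 block 45.81 822
57 strip 48.41 block 45.48 362
rim ((489.1397705078125, -10.167747497558594), (66.56023406982422, 66.81974029541016), 0.7925947308540344) 1939 172 251 183 260 67.8275107266179
```

End a reads about 1 mm higher than end b against the flat block top. A second pass with firmer pressure is cheap, so I'll do one.

arm_command:
  rows:
    - [[0,0,0],-0.0425]
    - [[0,0,0],-0.0425]
    - [[-0.086,0.1424,0],0]
    - [[-0.086,0.1424,0],0]
    - [[-0.086,0.1424,0],0]

```text
t: 10.55
eef_pos: [441.6, -216.8, 191.7]
tcp_rot: [3.141, -0.0, 0.213]
ft_force: [1.0, 0.3, -2.6]
opening: 0.314
grip_force: 30.0
```

arm_command:
  rows:
    - [[0,0,0],0]
    - [[0,0,0.16],0]
    - [[0,0,0.06],0]
    - [[0,0,0],0]
    - [[0,0,0],0]

```text
t: 11.05
eef_pos: [442.6, -215.5, 137.1]
tcp_rot: [3.141, -0.0, 0.211]
ft_force: [0.7, -0.4, -2.7]
opening: 0.31
grip_force: 30.0
```

arm_command:
  rows:
    - [[0,-0.004,0.03],0]
    - [[0,0,0.03],0]
    - [[0,0,0.024],0]
    - [[0,0,0],0]
    - [[0,0,0],0]

```text
t: 11.55
eef_pos: [443.1, -215.1, 116.8]
tcp_rot: [3.139, -0.002, 0.21]
ft_force: [-0.2, 0.3, 14.9]
opening: 0.315
grip_force: 30.0
```

arm_command:
  rows:
    - [[0,0.03,0],0]
    - [[0,0.03,0],0]
    - [[0,0.03,0],0]
    - [[0,0.03,0],0]
    - [[0,0.03,0],0]

```text
t: 12.05
eef_pos: [450.9, -252.1, 117.0]
tcp_rot: [3.139, -0.002, 0.21]
ft_force: [0.7, 1.8, 12.7]
opening: 0.31
grip_force: 30.0
```

arm_command:
  rows:
    - [[0,0.03,0],0]
    - [[0,0.03,0],0]
    - [[0,0.03,0],0]
    - [[0,0.03,0],0]
    - [[0,0.03,0],0]

```text
t: 12.55
eef_pos: [458.7, -288.8, 117.0]
tcp_rot: [3.139, -0.002, 0.21]
ft_force: [0.1, 1.8, 13.0]
opening: 0.314
grip_force: 30.0
```

arm_command:
  rows:
    - [[0,0.03,0],0]
    - [[0,0.03,0],0]
    - [[0,0.03,0],0]
    - [[0,0.03,0],0]
    - [[0,0.02,0],0]

```text
t: 13.05
eef_pos: [466.1, -323.2, 117.0]
tcp_rot: [3.138, -0.003, 0.209]
ft_force: [0.3, 1.3, 10.6]
opening: 0.314
grip_force: 30.0
```

arm_command:
  rows:
    - [[0,-0.03,0],0]
    - [[0,-0.03,0],0]
    - [[0,-0.03,0],0]
    - [[0,-0.03,0],0]
    - [[0,-0.03,0],0]

```text
t: 13.55
eef_pos: [458.3, -286.2, 117.1]
tcp_rot: [3.138, -0.003, 0.21]
ft_force: [0.5, -1.2, 11.8]
opening: 0.312
grip_force: 30.0
```

arm_command:
  rows:
    - [[0,-0.03,0],0]
    - [[0,-0.03,0],0]
    - [[0,-0.03,0],0]
    - [[0,-0.03,0],0]
    - [[0,-0.03,0],0]

```text
t: 14.05
eef_pos: [450.5, -249.5, 117.1]
tcp_rot: [3.138, -0.003, 0.21]
ft_force: [-1.2, -1.8, 13.7]
opening: 0.312
grip_force: 30.0
```

arm_command:
  rows:
    - [[0,-0.03,0],0]
    - [[0,-0.03,0],0]
    - [[0,-0.03,0],0]
    - [[0,-0.03,0],0]
    - [[0,-0.02,0],0]

```text
t: 14.55
eef_pos: [443.2, -215.0, 117.0]
tcp_rot: [3.138, -0.003, 0.21]
ft_force: [-0.3, -1.7, 13.1]
opening: 0.316
grip_force: 30.0
```

arm_command:
  rows:
    - [[0,0,-0.1],0]
    - [[0,0,-0.2],0]
    - [[0.086,-0.1424,0],0]
    - [[0.086,-0.1424,0],0]
    - [[0.086,-0.1424,0],0]

```text
t: 15.05
eef_pos: [483.2, -95.4, 190.8]
tcp_rot: [3.141, -0.001, 0.209]
ft_force: [0.2, -0.3, -1.9]
opening: 0.313
grip_force: 30.0
```

arm_command:
  rows:
    - [[0,0,0],0.0425]
    - [[0,0,0],0.0425]
    - [[0,0,0],0]
    - [[0,0,0],0]
    - [[0,0,0],0]

```text
t: 15.55
eef_pos: [482.9, -96.8, 190.5]
tcp_rot: [3.142, 0.0, -0.055]
ft_force: [0.5, -0.6, -2.4]
opening: 0.31
grip_force: 30.0
```

```bash
python3 - <<'E'
from h import *
s=state(); print(s['t'],s['eef_pos'].round(1),s['tcp_rot'].round(4))
u=np.array([-.208,.978]); n=np.array([.978,.208])
def prof(d,K,W,im,c,t0):
    P=cloud(d,K,W); hsv=cv2.cvtColor(im,cv2.COLOR_RGB2HSV);S=hsv[...,1];V=hsv[...,2]
    D=P[...,:2]-c; t=D@u; q=D@n; Z=P[...,2]; ok=(d>0)&(Z>35)&(Z<65)
    A=[]
    for a in range(-58,56,23):
        m=ok&(t>a)&(t<a+23); s1=m&(abs(q)<6)&(S>120); b=m&(q>14)&(q<65)&(V>110)&(S<60); A.append((Z[s1].mean().round(2),s1.sum(),Z[b].mean().round(2),b.sum()))
    print(t0,[(float(x[0]),float(x[2])) for x in A],[int(x[1]) for x in A])
f=np.load('top.npz'); prof(f['d'],f['K'],f['W'],f['im'],[452.8,-270],'top before')
f=np.load('scene.npz'); prof(f['d'],f['K'],f['W'],f['im'],[457.8,-265.8],'scene before')
im,d,K,W=grab('wrist'); prof(d,K,W,im,[453.4,-269.5],'wrist now')
im,d,K,W=grab('scene'); prof(d,K,W,im,[457.8,-265.8],'scene now'); save('scene5.png',im)
im,d,K,W=grab('top'); prof(d,K,W,im,[452.8,-270],'top now')
E
```

```text
15.55 [482.9 -96.8 190.5] [ 3.1415  0.     -0.0551]
top before [(55.2, 43.81), (55.24, 43.84), (54.89, 43.91), (54.78, 43.76), (54.56, 43.78)] [105, 103, 100, 102, 102]
scene before [(54.38, 44.45), (54.13, 44.53), (53.55, 44.08), (53.39, 44.0), (53.6, 44.48)] [47, 46, 50, 44, 47]
wrist now [(50.31, 45.8), (50.58, 45.88), (50.83, 45.84), (51.22, 45.85), (51.5, 45.92)] [307, 301, 302, 297, 292]
scene now [(48.26, 44.13), (48.74, 44.29), (49.1, 44.03), (49.27, 44.07), (48.97, 44.23)] [38, 34, 37, 42, 45]
top now [(nan, nan), (nan, nan), (nan, nan), (nan, nan), (nan, nan)] [0, 0, 0, 0, 0]<stdin>:9: RuntimeWarning: Mean of empty slice.
  ret = ret.dtype.type(ret / rcount)
```

The wrist height profile is the same as before the heavier second pass: 4.6 to 5.6 mm above the block top, down from about 11. The strip is therefore against its firm stop. Next I return the roller to the holster.

arm_command:
  rows:
    - [[0.0065,-0.176,0],0]
    - [[0.0065,-0.176,0],0]
    - [[0,0,0],0]
    - [[0,0,0],0]
    - [[0,0,0],0]

```text
t: 16.2
eef_pos: [491.3, -9.6, 190.6]
tcp_rot: [3.141, -0.0, -0.058]
ft_force: [-0.4, -0.2, -2.1]
opening: 0.313
grip_force: 30.0
```

arm_command:
  rows:
    - [[0,0,0.08],0]
    - [[0,0,0.04],0]
    - [[0,0,0.04],0]
    - [[0,0,0],0]
    - [[0,0,0],0]

```text
t: 16.7
eef_pos: [491.4, -9.3, 150.7]
tcp_rot: [3.142, 0.0, -0.058]
ft_force: [0.0, -0.0, -2.4]
opening: 0.317
grip_force: 30.0
```

arm_command:
  rows:
    - [[0,0,0.06],0]
    - [[0,0,0.08],0]
    - [[0,0,0.06],0]
    - [[0,0,0.03],0]
    - [[0,0,0.01],0]

```text
t: 17.2
eef_pos: [491.4, -9.0, 90.5]
tcp_rot: [3.142, 0.0, -0.058]
ft_force: [-0.2, 0.2, -1.8]
opening: 0.315
grip_force: 30.0
```

arm_command:
  rows:
    - [[0,0,0.006],0]
    - [[0,0,0.004],0]
    - [[0,0,0.004],0]
    - [[0,0,0],0]
    - [[0,0,0],0]

```text
t: 17.7
eef_pos: [491.4, -9.0, 87.3]
tcp_rot: [3.141, -0.0, -0.058]
ft_force: [0.3, 0.3, -2.3]
opening: 0.308
grip_force: 30.0
```

arm_command:
  rows:
    - [[0,0,0.004],0]
    - [[0,0,0.004],0]
    - [[0,0,0.002],0]
    - [[0,0,0],0]
    - [[0,0,0],0]

```text
t: 18.2
eef_pos: [491.3, -9.0, 87.0]
tcp_rot: [3.141, -0.002, -0.058]
ft_force: [-10.3, 0.8, 33.3]
opening: 0.313
grip_force: 30.0
```

arm_command:
  rows:
    - [[0,0,-0.007],0]
    - [[0,0,0],0]
    - [[0,0,0],0]
    - [[0,0,0],0]
    - [[0,0,0],0]

```text
t: 18.7
eef_pos: [491.4, -9.0, 87.0]
tcp_rot: [3.141, -0.001, -0.058]
ft_force: [-3.9, 0.1, 11.9]
opening: 0.313
grip_force: 30.0
```

arm_command:
  rows:
    - [[0,0,0],0]
    - [[0,0,0],0]
    - [[0,0,0],0]
    - [[0,0,0],0]
    - [[0,0,0],0]
  claw: 1

```text
t: 19.2
eef_pos: [491.2, -9.0, 86.2]
tcp_rot: [3.142, 0.0, -0.058]
ft_force: [0.3, -0.0, 0.0]
opening: 0.678
grip_force: 0.0
```

arm_command:
  rows:
    - [[0,0,0],0]
    - [[0,0,0],0]
    - [[0,0,0],0]
    - [[0,0,-0.04],0]
    - [[0,0,-0.1],0]

```text
t: 19.7
eef_pos: [490.4, -8.9, 121.0]
tcp_rot: [-3.141, 0.003, -0.058]
ft_force: [-0.0, -0.3, 0.8]
opening: 0.996
grip_force: 0.0
```

arm_command:
  rows:
    - [[0,0,-0.16],0]
    - [[0,0,-0.16],0]
    - [[-0.1,0.15,0],0]
    - [[-0.1,0.15,0],0]
    - [[0,0,0],0]

```text
t: 20.2
eef_pos: [434.7, -83.3, 202.4]
tcp_rot: [3.141, -0.0, -0.061]
ft_force: [0.4, -0.4, -0.9]
opening: 0.999
grip_force: 0.0
```

```bash
python3 - <<'E'
from h import *
s=state(); print(s['t'],s['eef_pos'].round(1),s['opening'],s['ft_force'].round(1))
im,d,K,W=grab('scene'); save('s6.png',im)
f=np.load('scene.npz')
for d_,im_,K_,W_ in((f['d'],f['im'],f['K'],f['W']),(d,im,K,W)):
    P=cloud(d_,K_,W_); h=cv2.cvtColor(im_,cv2.COLOR_RGB2HSV); N=np.hypot(P[...,0]-495,P[...,1]+5)
    for m in((N<40)&(h[...,0]>100)&(h[...,0]<125)&(h[...,1]>120)&(P[...,2]>130)&(P[...,2]<142),(N<60)&(abs(P[...,2]-72)<4)): print(np.round(cv2.minAreaRect(P[m][:,:2].astype(np.float32))[0],1),np.median(P[m][:,2]).round(1),m.sum())
E
```

```text
20.2 [434.7 -83.3 202.4] 0.9988710094501414 [ 0.4 -0.4 -0.9]
[496.1  -5.8] 135.8 161
[494.3  -4.9] 72.3 507
[494.   -6.6] 135.8 160
[494.5  -6.7] 72.3 513
```

View pics/s6.png

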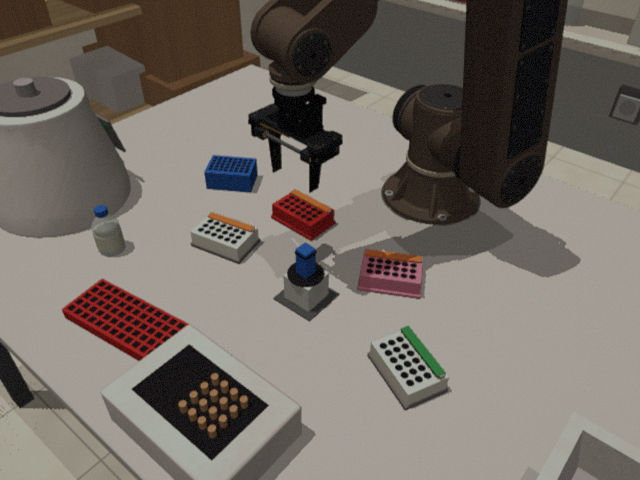

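The roller stands in its holster at (306,275) at its original height. The orange strip is seated at (232,222), the green block is untouched, and the gripper is clear. I'm handing in.

```bash
python3 -c "
from cell import env
print(env.job_done())"
```

```text
the job is handed in; nothing more can be done
None
```

I rolled the orange strip down along its whole length (one pass, then a firmer pass down and back), returned the roller to its holster and handed the job in at about 20 s; depth readings put the strip home, though end a read about 1 mm higher than end b and did not change under the firmer passes.

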